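# Repack the ratchet panel rest

### The arm

A 6-joint arm with a two-finger parallel gripper is mounted at the origin on the work surface. World frame = base frame: x ahead of the robot, y to its left, z up, the work surface at z = 0. Lengths are in m, angles in rad, forces in N, time in s.
With the tool pointing down it reaches from about 0.375 to 0.825 m from the base axis. Payload 5.5 kg.
Tool frame: the origin (TCP) lies at the very end of the fingers, on their centre line; the grasp point (between the pads) lies 19 mm behind it (r.tcp_to_grasp is the distance from the TCP to the grasp point, in m); z points along the fingers, y is the line along which they close (so a half turn about z gives the same grasp; the last joint's range is limited). The gripper opens to 85 mm and grips with 20 to 120 N. Pads are 22 mm wide; open, the fingers measure 114 mm over their backs; the gripper's body (76 mm by 85 mm) begins 54 mm behind the grasp point. The pads swing forward as they close: fully open they stand 13 mm farther back than shut.
Start: joints at [1.219, 0.314, -0.047, 1.21, 0, 1.571], TCP at [0.207, 0.563, 0.231] pointing down, gripper open.
Joint ranges: [-2.67, 2.67], [-0.69, 1.73], [-1.03, 1.25], [-2.08, 2.16], [-1.42, 1.45], [-3.14, 3.14]. Speed limits (rad/s): [2.39, 2.39, 3.01, 3.14, 3.14, 3.14].

### API

Orientations are given as a rotation vector (axis times angle).
In Python, from station import r gives the robot as it stands.
- The arm moves only by the tool send_rows, never from a script. Its argument "commands" is a list of rows, each a list of 3 entries, a list of its own where there are three numbers: the shift along the world's x, y, z in m, then the turn about the world's z in rad, then the finger opening in m, from 0 to 0.0854. In form: [[[dx, dy, dz], turn, jaw], ...]. A call has 1 to 5 rows; each row is the pose to reach, as a shift and turn from the pose commanded when the call began; what a row does not reach only later rows make up. A row lasts 1/12 s, in which the tool goes at most 41.7 mm and 7.16 degrees, less where a joint would pass 70% of its speed; a pose out of reach is approached as far as the arm can. A call with a gripper value outside its range is refused whole. The fingers move at their own pace and stop on an object; "newtons" is the grip in N (left out, the last holds). Time passes only in rows, so rows that repeat a pose let the fingers close. It gives the time, the measured TCP pose, the force, the opening and the grip force at its end, in the units of the state.
- r.get_obs(): the state, without advancing time (a new reading comes with each control period).
- r.read_camera(name): name is "scene" or "top"; returns a dict with "image" (384x512x3 uint8, red, green, blue), "depth" (384x512 float32, m along the optical axis (not along the pixel's ray), 0 where there is no reading), "fovy" (degrees; the focal length in pixels is half the picture's height over the tangent of half this angle, whatever the lens; pixels are square), "cx", "cy" (the principal point, pixels), "rvec" (rotation vector, rad) and "tvec" (3), from world to camera coordinates, as OpenCV has them. Camera axes: x right, y down, z forward; pixel columns grow to the right and rows downward; lengths in m; the calibration is good to about 2 mm. A picture is of the moment at which its call begins.
- r.sign_off(): hands the job in; it is judged then, once.
The state is a dict: "time": time; "joint_positions": joint angles; "qvel": joint speeds; "tau": joint torques, N m; "eef_pos": TCP position; "tcp_rot": TCP orientation; "ft_force": force on the tool from outside, world axes, zero at the start; "wrist_torque": the same for the moment, N m; "grip_width": finger opening in m; "grasp_force": force on a finger pad.
Only numpy, scipy, OpenCV 4.12 (cv2) and the standard library are available. Lean on these libraries where they do the work, as an engineer would, in place of code of your own. Each camera call takes 0.05 s, during which the arm holds its last target. There are 200 camera calls.

### The job

The panel rest sits too low on a worn packer. Lift its carriage by the black bar until the pawl catches in a notch high enough for all the yellow packers on the bench and let go, then pull out the black worn packer and lay it in the blue scrap tray, then slide every yellow packer in under the toe, one flat on another in a neat, straight stack with about a third of each under the toe. When all are in, press the red tab so that the toe comes down and stands firmly on the stack; leave the tape measure where it stands.

Things in the scene. Friction and masses are not known exactly. Their poses are not given: they have to be found in the camera images.
- stand: the fixed green foot and steel post of the ratchet panel rest, bolted to the bench. Origin on the bench below the toe; its x axis points from the toe towards the post (packers are slid in along +x), y to the left seen from the toe side, z up. The post stands at x 53 to 83 mm, 150 mm high; the green foot plate covers x 50 to 175 mm, y -75 to 75 mm, 12 mm high; in front of x 50 mm the bench below the toe is bare
- carriage (a joint): lift of the rest's carriage in m, 0 at the bottom to 0.046 at the top. It slides straight up along the post, weighs about 0.6 kg and sinks by itself when not held. Its sprung pawl clicks in by itself on the way up and holds it at 0.013, 0.025 and 0.037 (three notches 12 mm apart); lift 2 to 4 mm past a notch and let go, and it settles on it. At the start the toe rests on the old packer, below the first notch
- handle (a point): middle of the carriage's black square lifting bar, 16 mm thick and 16 mm high, 190 mm above the bench at lift 0; it runs along the stand's y axis with 56 mm free between its two uprights, and 27 mm of free space beneath the bar; it is gripped from above with the fingers before and behind it, and lifted straight up
- toe (a point): middle of the underside of the carriage's dark steel toe, the flat foot that stands on the packers: 56 mm wide (y) and 14 mm thick, reaching from 45 mm before the stand's origin (x -45 mm, its free front edge) back to the upright plate at x 30 mm. This point lies at stand x -22.5 mm, y 0; the underside is 9 mm above the bench at lift 0 and rises with the lift (22, 34 and 46 mm on the three notches)
- pawl (a joint): turn of the pawl in rad: 0 engaged, 0.4 fully released. Pushing the red tab down raises it; above about 0.2 the pawl is clear of the notches and the carriage sinks under its own weight, slowly damped (under 0.5 s). A spring brings it back when the tab is let go
- tab (a point): middle of the top face of the pawl's red release tab, 34 mm (x) by 32 mm (y), to the left of the carriage, 65 mm above the bench, at stand x 37 mm, y 107 mm when engaged. Pressed straight down it sinks up to 20 mm, at about 2 to 5 N; pushed down 12 mm the pawl is clear
- old_mid (a point): centre of the worn packer, a black plate 130 x 30 x 12 mm (x, y, z) of 50 g lying flat under the toe at the start, its long x axis along the stand's, the near 85 mm sticking out before the toe
- tray: blue open scrap tray, 190 x 120 mm outside, walls 4 mm thick and 35 mm high, floor 4 mm thick; origin under its centre, long side along its x axis; empty at the start, it stays where it is
- packer1_mid (a point): centre of a new packer, a flat yellow plate 130 x 30 x 8 mm (x, y, z) of 35 g lying on the bench to the robot's right; two to four of the four are there. All are alike, and either face may lie up. Under the toe it belongs with its x axis along the stand's and its centre at about stand x -65 mm, y 0, that is with about 45 mm of its length under the toe and the rest sticking out before it
- packer2_mid (a point): centre of a new packer, a flat yellow plate 130 x 30 x 8 mm (x, y, z) of 35 g lying on the bench to the robot's right; two to four of the four are there. All are alike, and either face may lie up. Under the toe it belongs with its x axis along the stand's and its centre at about stand x -65 mm, y 0, that is with about 45 mm of its length under the toe and the rest sticking out before it
- packer3_mid (a point): centre of a new packer, a flat yellow plate 130 x 30 x 8 mm (x, y, z) of 35 g lying on the bench to the robot's right; two to four of the four are there. All are alike, and either face may lie up. Under the toe it belongs with its x axis along the stand's and its centre at about stand x -65 mm, y 0, that is with about 45 mm of its length under the toe and the rest sticking out before it
- packer4_mid (a point): centre of a new packer, a flat yellow plate 130 x 30 x 8 mm (x, y, z) of 35 g lying on the bench to the robot's right; two to four of the four are there. All are alike, and either face may lie up. Under the toe it belongs with its x axis along the stand's and its centre at about stand x -65 mm, y 0, that is with about 45 mm of its length under the toe and the rest sticking out before it
- tape: black and yellow tape measure standing on edge, 66 x 40 mm and 60 mm tall, a bystander among the packers; origin at the centre of its foot
- sander: sanding block, cork with a red grip on top, 100 x 50 mm and 44 mm tall, a bystander among the packers; origin at the centre of its foot
There are look-alikes about, which are no part of the job. What is shaped like the part that bears packer4_mid but white is not meant.

How it is judged:
On the way, in this order (a step that is already met when the one before it is completed fails the run):
1. the carriage is raised and hangs on its pawl at the first notch or higher, let go by the gripper (value of joint carriage above 0.0115 m and velocity of joint carriage between -0.01 and 0.01 m/s and contact force between the fingers and carriage below 0.3 N), for 0.3 s.
2. the worn black packer lies in the scrap tray, let go (x of old_mid in the frame of tray between -0.08 and 0.08 m and y of old_mid in the frame of tray between -0.05 and 0.05 m and height (world z) of old_mid below 0.03 m and contact force between the fingers and old_packer below 0.3 N and linear speed of old_packer below 0.03 m/s), for 0.3 s.
3. all yellow packers present lie stacked flat under the toe, let go, while the toe is still held clear above them (x of packer1_mid in the frame of stand between -0.09 and -0.04 m and y of packer1_mid in the frame of stand between -0.014 and 0.014 m and angle between the x axis of each of packer1_mid, packer2_mid, packer3_mid, packer4_mid and the x axis of stand, either way round below 0.25 rad and angle between the z axis of each of packer1_mid, packer2_mid, packer3_mid, packer4_mid and the z axis of stand, either way round below 0.1 rad and x of packer2_mid in the frame of stand between -0.09 and -0.04 m and y of packer2_mid in the frame of stand between -0.014 and 0.014 m and x of packer3_mid in the frame of stand between -0.09 and -0.04 m and y of packer3_mid in the frame of stand between -0.014 and 0.014 m and x of packer4_mid in the frame of stand between -0.09 and -0.04 m and y of packer4_mid in the frame of stand between -0.014 and 0.014 m and z of each of packer1_mid, packer2_mid, packer3_mid, packer4_mid in the frame of toe below -0.005 m and contact force between the fingers and packer1 below 0.3 N and contact force between the fingers and packer2 below 0.3 N and contact force between the fingers and packer3 below 0.3 N and contact force between the fingers and packer4 below 0.3 N), for 0.3 s.
At the end, for the whole second after the job is handed in: worn packer in the tray; every yellow packer present flat under the toe, centre at stand x -40 to -90 mm, within 14 mm sideways and 0.25 rad of the stand's x axis; the toe on the top packer (gap at most 1.5 mm); all at rest (x of old_mid in the frame of tray between -0.08 and 0.08 m and y of old_mid in the frame of tray between -0.05 and 0.05 m and height (world z) of old_mid below 0.03 m and x of packer1_mid in the frame of stand between -0.09 and -0.04 m and y of packer1_mid in the frame of stand between -0.014 and 0.014 m and angle between the x axis of each of packer1_mid, packer2_mid, packer3_mid, packer4_mid and the x axis of stand, either way round below 0.25 rad and angle between the z axis of each of packer1_mid, packer2_mid, packer3_mid, packer4_mid and the z axis of stand, either way round below 0.1 rad and x of packer2_mid in the frame of stand between -0.09 and -0.04 m and y of packer2_mid in the frame of stand between -0.014 and 0.014 m and x of packer3_mid in the frame of stand between -0.09 and -0.04 m and y of packer3_mid in the frame of stand between -0.014 and 0.014 m and x of packer4_mid in the frame of stand between -0.09 and -0.04 m and y of packer4_mid in the frame of stand between -0.014 and 0.014 m and z of each of packer1_mid, packer2_mid, packer3_mid, packer4_mid in the frame of toe below -0.002 m and z of any of packer1_mid, packer2_mid, packer3_mid, packer4_mid in the frame of toe above -0.0055 m and velocity of joint carriage between -0.01 and 0.01 m/s and linear speed of each of packer1, packer2, packer3, packer4, old_packer below 0.03 m/s); the robot touches nothing.
It fails at once if the tape measure is pushed more than 40 mm or tipped over (distance of tape from where it was at the start of the episode above 0.04 m or angle between tape's own z axis and vertical above 0.6 rad).
Of packer1, packer2, packer3, packer4 only 2 to 4 are there at a start; the rules pass over those that are not, and their reading is None.
At some moment in a run one of packer1, packer2, packer3, packer4 may be knocked a few centimetres aside while the robot is not near it.
Once in a run the grip may slacken for a moment while it holds something.
It also fails if it takes over 210 s, if anything falls off the work surface, if the arm or the gripper's body presses on something with over 40 N, if the wrist force passes 120 N, or if a joint passes its speed limit or range.

## Working session

There is one attempt and no reset: what is moved stays moved. The work goes in short steps, Python scripts to look and compute and a tool call to move; the robot and the scene stay as the last step left them, time stands still between calls to the robot, and variables do not carry over. Pictures are saved under pics/ and viewed, at most 14 in all, crops included, and the job is handed in when it is done.

Besides the shell and the picture viewer there is one more tool, called by a JSON object that holds its "method" and its "body", one argument or row to a line. send_rows: Moves the arm, as the interface text tells. Its arguments: {"type":"object","properties":{"commands":{"type":"array","items":{"type":"array"}},"newtons":{"type":"number"}},"required":["commands"]}

```bash
mkdir -p pics
cat > h.py <<'E'
import numpy as np, cv2
from station import r
def cam(n):
    c=r.read_camera(n); h=c["image"].shape[0]
    c["f"]=h/2/np.tan(np.radians(c["fovy"])/2); c["R"]=cv2.Rodrigues(np.array(c["rvec"],float))[0]; c["t"]=np.array(c["tvec"],float).ravel()
    c["o"]=-c["R"].T@c["t"]; return c
def ray(c,u,v):
    return c["R"].T@np.array([(u-c["cx"])/c["f"],(v-c["cy"])/c["f"],1.])
def plane(c,u,v,z):
    d=ray(c,u,v); return c["o"]+d*(z-c["o"][2])/d[2]
def cloud(c):
    h,w=c["depth"].shape; u,v=np.meshgrid(np.arange(w),np.arange(h)); Z=c["depth"]
    P=np.stack([(u-c["cx"])/c["f"]*Z,(v-c["cy"])/c["f"]*Z,Z],-1)
    return (P-c["t"])@c["R"]
def save(c,n,box=None,s=1):
    im=c["image"][...,::-1]
    if box: im=im[box[1]:box[3],box[0]:box[2]]
    cv2.imwrite(f"pics/{n}.png",cv2.resize(im,None,fx=s,fy=s,interpolation=cv2.INTER_CUBIC))
E
python3 - <<'E'
from h import *
for n in("scene","top"):
    c=cam(n); save(c,n+"0",s=1.5); print(n,c["o"],c["f"],c["cx"],c["cy"],ray(c,c["cx"],c["cy"]),(c["depth"]>0).mean())
print(r.get_obs())
E
```

```text
scene [ 1.05479162 -0.47444562  0.89420501] 369.0082185722517 257.14725478867445 194.2029384899124 [-0.54395637  0.41780512 -0.7277021 ] 0.9959157307942709
top [ 0.38252343 -0.03967231  1.0867096 ] 360.86651956597143 255.03877771899766 193.2976647255454 [ 0.11202853 -0.00460949 -0.9936943 ] 0.9959665934244791
{'time': 0.1, 'joint_positions': array([ 1.21898922e+00,  3.14144020e-01, -4.79744021e-02,  1.21017892e+00,
       -8.38135087e-07,  1.57079758e+00]), 'qvel': array([-0.00112875, -0.00066021,  0.00286137, -0.00237414, -0.00061222,
       -0.00174555]), 'tau': array([-8.24731469e-04, -5.40767598e+01,  3.40541553e+01,  1.11417173e-02,
       -1.14494031e-05,  3.04042615e-06]), 'eef_pos': array([0.20658209, 0.56277395, 0.23052959]), 'tcp_rot': array([-5.49727830e-01, -3.09285518e+00,  2.32144878e-03]), 'ft_force': array([-0.82865638, -0.20474027, -0.10556051]), 'wrist_torque': array([-0.01923653, -0.00432581,  0.04267726]), 'grasp_force': 0.0, 'grip_width': 0.08550808698971372}
```

View pics/scene0.png

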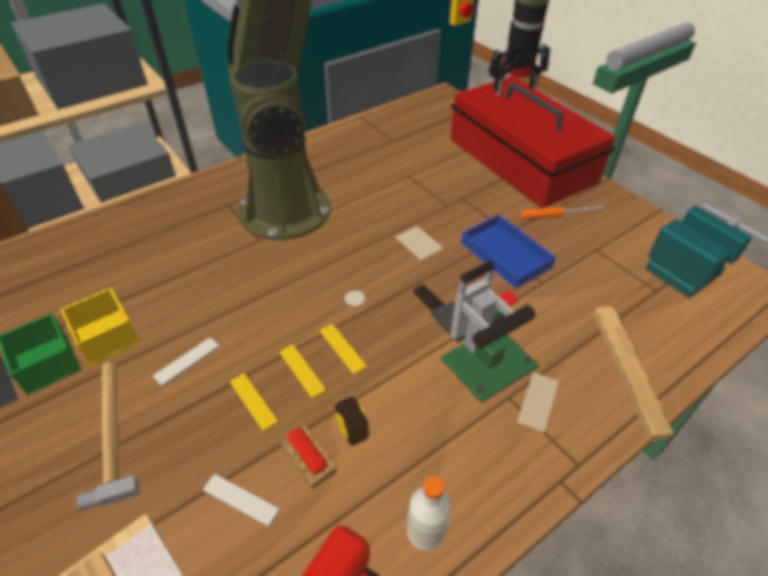

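View pics/top0.png

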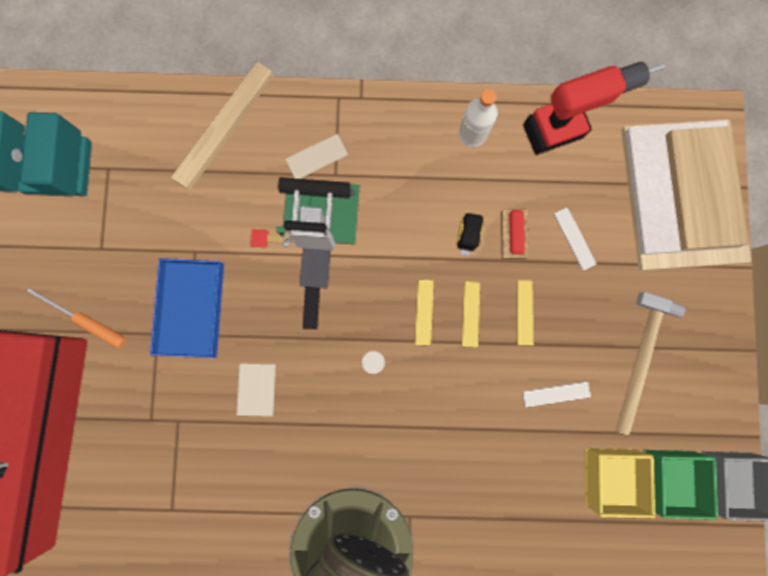

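The scene shows three yellow packers (at about (253,402), (302,371) and (343,349) in the scene picture, in the top one (425,312), (471,313) and (525,313)). The stand is at (315,215) in the top picture, the old packer at (312,307), the tray at (187,307), the bar at (305,226) and the tab at (259,238). The tape is at (470,231) and the white look-alikes lie apart.

```bash
cat >> h.py <<'E'
def hsv(c): return cv2.cvtColor(c["image"],cv2.COLOR_RGB2HSV)
def blobs(c,lo,hi,amin,zlim,xlim=(.2,.9),ylim=(-.6,.6)):
    m=cv2.inRange(hsv(c),np.array(lo),np.array(hi)); P=cloud(c)
    ok=(P[...,2]>zlim[0])&(P[...,2]<zlim[1])&(P[...,0]>xlim[0])&(P[...,0]<xlim[1])&(P[...,1]>ylim[0])&(P[...,1]<ylim[1])
    n,l,s,ce=cv2.connectedComponentsWithStats(m*ok.astype(np.uint8))
    out=[]
    for i in range(1,n):
        if s[i,4]>=amin:
            Q=P[l==i]; z=np.median(Q[:,2])
            vu=np.argwhere(l==i)
            W=np.array([plane(c,u,v,z)[:2] for v,u in vu],np.float32)
            (a,b),(w,h),an=cv2.minAreaRect(W)
            if w<h: w,h,an=h,w,an+90
            an=(an+90)%180-90
            out.append((s[i,4],ce[i].round(1),np.round([a,b,z,w,h,an],4)))
    return out
E
python3 - <<'E'
from h import *
C={n:cam(n) for n in("top","scene")}
for n,c in C.items():
    P=cloud(c); print(n)
    for name,lo,hi,a,z in (("yellow",(20,90,120),(35,255,255),60,(-.01,.03)),("blue",(105,120,60),(125,255,255),100,(-.01,.06)),("red",(0,150,100),(6,255,255),15,(.03,.09)),("black",(0,0,0),(180,110,60),60,(-.01,.35)),("green",(40,60,30),(85,255,160),60,(-.01,.03))):
        for b in blobs(c,lo,hi,a,z,xlim=(.3,.9),ylim=(-.4,.4)): print(name,*b)
    print(P[::96,::128,2].round(3).tolist())
save(C["top"],"topc",(150,100,270,240),5); save(C["scene"],"scenec",(260,165,380,270),6)
E
```

```text
top
yellow 462 [282.5 207.8] [ 0.4641 -0.1284  0.006   0.1307  0.0319 -1.6176]
yellow 469 [313.7 209.1] [ 0.4624 -0.2222  0.006   0.1316  0.0325 -1.5837]
yellow 451 [349.8 208.6] [ 0.4672 -0.3313  0.0059  0.1296  0.0301 -0.037 ]
blue 2735 [124.5 205.1] [ 0.4592  0.3461  0.0033  0.1919  0.1296 -0.9183]
red 325 [366.3  84.1] [ 0.8398 -0.3736  0.0601  0.0797  0.0598 22.3977]
red 272 [344.3 154.3] [ 0.6236 -0.3059  0.0411  0.0875  0.0267  0.052 ]
red 120 [172.5 158.4] [ 0.5926  0.1963  0.0623  0.0331  0.0296 -3.2986]
black 207 [356.8  90.4] [ 8.19600e-01 -3.46300e-01  3.77000e-02  8.38000e-02  4.88000e-02
  4.45504e+01]
black 419 [209.1 124.6] [6.71400e-01 8.50000e-02 1.39500e-01 1.25800e-01 2.66000e-02 8.71765e+01]
black 256 [313.4 154.5] [  0.6173  -0.2108   0.0573   0.0698   0.0361 -11.6288]
black 139 [202.8 150.5] [5.86900e-01 8.95000e-02 1.99000e-01 6.61000e-02 1.34000e-02 8.68101e+01]
black 228 [207.  204.7] [ 0.4661  0.0977  0.0102  0.0813  0.0249 -1.0159]
green 518 [229.6 144.8] [ 0.6598  0.0384  0.0103  0.1214  0.051  -2.7848]
green 92 [191.9 138.5] [ 0.662   0.1523  0.0105  0.0
[... 383 characters left out ...]
 1409 [338.  166.8] [ 0.447   0.3532  0.0049  0.2017  0.1426 -1.1376]
red 77 [339.1 197.9] [0.5939 0.1981 0.0623 0.0334 0.0295 0.6477]
red 351 [204.2 300.2] [ 0.6289 -0.309   0.0416  0.0884  0.0275  0.9833]
black 91 [318.6 180.8] [5.9220e-01 8.6800e-02 1.9870e-01 6.6100e-02 1.4900e-02 8.7186e+01]
black 105 [285.2 198.3] [ 0.4609  0.0965  0.0102  0.0645  0.0218 -1.8841]
black 380 [334.4 217.8] [ 6.76800e-01  7.79000e-02  1.38800e-01  1.35700e-01  3.58000e-02
 -8.92879e+01]
green 1230 [325.7 245. ] [6.64400e-01 8.43000e-02 1.06000e-02 1.47100e-01 1.20800e-01 8.71982e+01]
[[-0.099, -0.002, 0.077, -0.198], [-0.371, -0.766, -0.004, 0.147], [-0.0, 0.001, -0.0, -0.001], [-0.002, -0.002, -0.0, 0.0]]
```

View pics/topc.png

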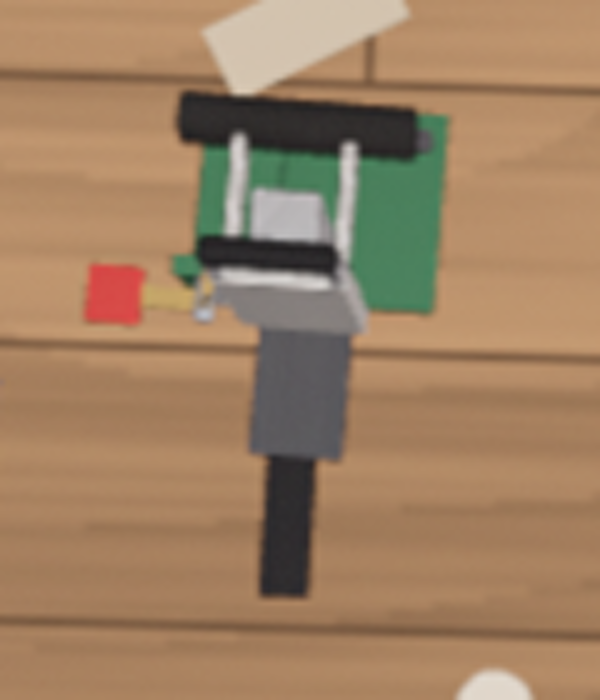

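View pics/scenec.png

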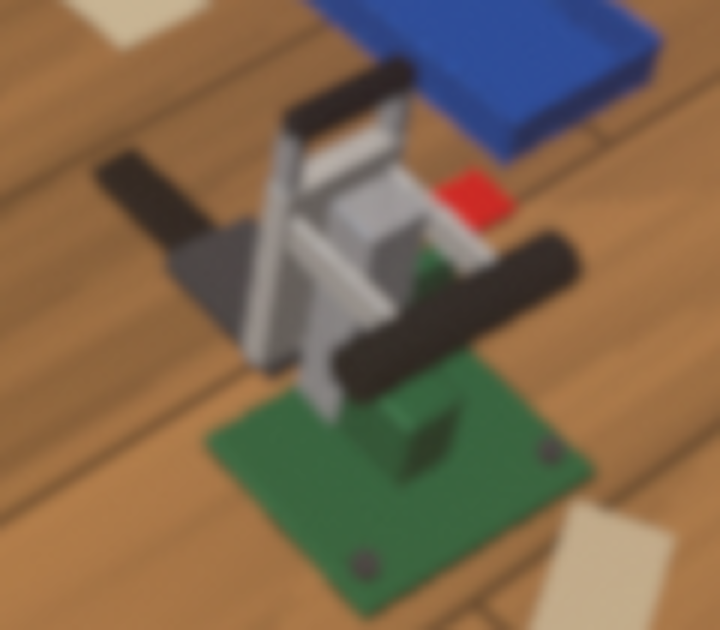

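{"method": "send_rows", "body": {
  "commands": [
    [[0.03,-0.037,0.01],-0.08,0.06],
    [[0.06,-0.074,0.015],-0.16,0.06],
    [[0.09,-0.111,0.02],-0.24,0.06],
    [[0.12,-0.148,0.025],-0.32,0.06],
    [[0.12,-0.148,0.025],-0.32,0.06]
  ]
}}

```text
time: 0.62
eef_pos: [0.3284, 0.4125, 0.2567]
tcp_rot: [1.042, 2.962, -0.001]
ft_force: [0.8, 0.6, 1.6]
grip_width: 0.0601
grasp_force: 0.0
```

{"method": "send_rows", "body": {
  "commands": [
    [[0.03,-0.037,0.01],-0.08,0.06],
    [[0.06,-0.074,0.015],-0.16,0.06],
    [[0.09,-0.111,0.02],-0.24,0.06],
    [[0.12,-0.148,0.025],-0.32,0.06],
    [[0.12,-0.148,0.025],-0.32,0.06]
  ]
}}

```text
time: 1.03
eef_pos: [0.4486, 0.2643, 0.2818]
tcp_rot: [1.502, 2.758, -0.0]
ft_force: [0.3, 0.8, 0.3]
grip_width: 0.06
grasp_force: 0.0
```

{"method": "send_rows", "body": {
  "commands": [
    [[0.03,-0.037,0],-0.08,0.06],
    [[0.06,-0.074,0],-0.16,0.06],
    [[0.09,-0.111,0],-0.24,0.06],
    [[0.12,-0.148,0],-0.32,0.06],
    [[0.12,-0.148,0],-0.32,0.06]
  ]
}}

```text
time: 1.45
eef_pos: [0.5688, 0.1157, 0.281]
tcp_rot: [1.923, 2.483, -0.001]
ft_force: [-1.2, 0.4, -0.3]
grip_width: 0.0596
grasp_force: 0.0
```

{"method": "send_rows", "body": {
  "commands": [
    [[0.01,-0.015,0],-0.08,0.06],
    [[0.022,-0.031,0],-0.16,0.06],
    [[0.022,-0.031,0],-0.24,0.06],
    [[0.022,-0.031,0],-0.31,0.06],
    [[0.022,-0.031,0],-0.31,0.06]
  ]
}}

```text
time: 1.87
eef_pos: [0.5888, 0.0877, 0.2809]
tcp_rot: [-2.28, -2.161, 0.001]
ft_force: [-0.4, 0.0, -0.5]
grip_width: 0.0601
grasp_force: 0.0
```

{"method": "send_rows", "body": {
  "commands": [
    [[0,0,-0.03],0,0.06],
    [[0,0,-0.06],0,0.06],
    [[0,0,-0.085],0,0.06],
    [[0,0,-0.104],0,0.06],
    [[0,0,-0.104],0,0.06]
  ]
}}

```text
time: 2.28
eef_pos: [0.5856, 0.0881, 0.1728]
tcp_rot: [-2.272, -2.164, 0.009]
ft_force: [-0.9, 0.3, 0.4]
grip_width: 0.0599
grasp_force: 0.0
```

{"method": "send_rows", "body": {
  "commands": [
    [[0,0,0],0,0.005],
    [[0,0,0],0,0.005],
    [[0,0,0],0,0.005],
    [[0,0,0],0,0.005],
    [[0,0,0],0,0.005]
  ],
  "newtons": 60
}}

```text
time: 2.7
eef_pos: [0.5876, 0.0887, 0.1793]
tcp_rot: [-2.275, -2.164, 0.0]
ft_force: [-9.3, 0.5, 7.5]
grip_width: 0.0146
grasp_force: 61.1
```

{"method": "send_rows", "body": {
  "commands": [
    [[0,0,0],0,0.005],
    [[0,0,0],0,0.005],
    [[0,0,0],0,0.005]
  ],
  "newtons": 60
}}

```text
time: 2.95
eef_pos: [0.5876, 0.0886, 0.1793]
tcp_rot: [-2.275, -2.164, -0.0]
ft_force: [-8.0, 0.2, 7.7]
grip_width: 0.0148
grasp_force: 61.1
```

{"method": "send_rows", "body": {
  "commands": [
    [[0,0,0.009],0,0.005],
    [[0,0,0.018],0,0.005],
    [[0,0,0.027],0,0.005],
    [[0,0,0.036],0,0.005],
    [[0,0,0.039],0,0.005]
  ]
}}

```text
time: 3.37
eef_pos: [0.5875, 0.0886, 0.2178]
tcp_rot: [-2.275, -2.163, 0.002]
ft_force: [-6.3, 2.9, -7.2]
grip_width: 0.0149
grasp_force: 64.3
```

{"method": "send_rows", "body": {
  "commands": [
    [[0,0,0.0],0,0.005],
    [[0,0,0.0],0,0.005],
    [[0,0,0],0,0.005]
  ]
}}

```text
time: 3.62
eef_pos: [0.5875, 0.0886, 0.2175]
tcp_rot: [-2.276, -2.163, 0.001]
ft_force: [-5.8, 2.6, -5.0]
grip_width: 0.0145
grasp_force: 64.6
```

Run:
```python
from h import *
o=r.get_obs(); print(o["eef_pos"],o["grip_width"],o["ft_force"])
for n in("top","scene"):
    c=cam(n); save(c,n+"1",(220,120,400,270) if n=="scene" else None,3 if n=="scene" else 1.5)
    for b in blobs(c,(0,0,0),(180,110,60),50,(.1,.3),(.5,.62),(0,.2)): print(n,*b)
    P=cloud(c)
    m=(P[...,0]>.515)&(P[...,0]<.545)&(abs(P[...,1]-.092)<.015)&(P[...,2]>.02)
    print("toe top",np.median(P[m][:,2]))
```

```text
[0.58753379 0.08861606 0.21748668] 0.014509423519510576 [-5.82656309  2.56151112 -5.04737497]
toe top 0.7338306437978083
scene 312 [319. 161.] [  0.5852   0.0889   0.2705   0.1283   0.06   -39.4607]
toe top 0.2821979651853426
```

View pics/scene1.png

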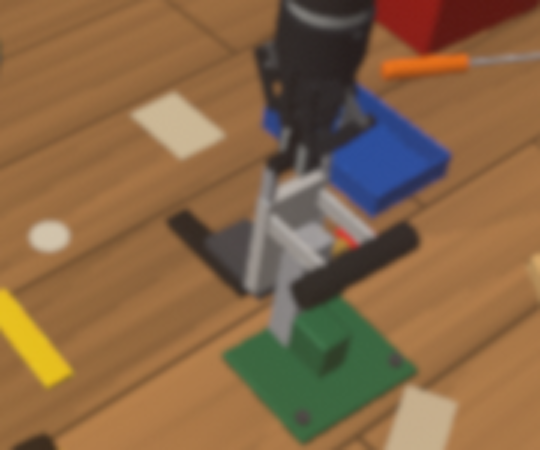

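The scene crop shows the bar held by the fingers, with the carriage and toe clearly raised, crop position (300,160).

{"method": "send_rows", "body": {
  "commands": [
    [[0,0,-0.001],0,0.005],
    [[0,0,-0.001],0,0.05],
    [[0,0,-0.001],0,0.05],
    [[0,0,-0.001],0,0.05],
    [[0,0,-0.001],0,0.05]
  ]
}}

```text
time: 4.13
eef_pos: [0.5902, 0.0881, 0.217]
tcp_rot: [2.276, 2.162, 0.004]
ft_force: [-0.0, -0.6, -0.3]
grip_width: 0.0501
grasp_force: 0.0
```

{"method": "send_rows", "body": {
  "commands": [
    [[0,0,0.0],0,0.05],
    [[0,0,0.03],0,0.05],
    [[0,0,0.06],0,0.05],
    [[0,0,0.09],0,0.05],
    [[0,0,0.1],0,0.05]
  ]
}}

```text
time: 4.55
eef_pos: [0.5905, 0.0883, 0.3204]
tcp_rot: [2.275, 2.161, 0.008]
ft_force: [-0.9, -0.0, 0.0]
grip_width: 0.0501
grasp_force: 0.0
```

{"method": "send_rows", "body": {
  "commands": [
    [[-0.04,0.002,0],0.1,0.05],
    [[-0.08,0.004,0],0.2,0.05],
    [[-0.12,0.006,0],0.3,0.05],
    [[-0.15,0.006,0],0.4,0.05],
    [[-0.15,0.006,0],0.5,0.05]
  ]
}}

```text
time: 4.97
eef_pos: [0.4337, 0.0939, 0.3157]
tcp_rot: [-1.663, -2.664, 0.002]
ft_force: [0.3, 0.2, 0.3]
grip_width: 0.0499
grasp_force: 0.0
```

Run:
```python
from h import *
o=r.get_obs(); print(o["eef_pos"],o["tcp_rot"],o["joint_positions"])
for n in("top","scene"):
    c=cam(n)
    for b in blobs(c,(0,0,0),(180,110,60),50,(.005,.28),(.38,.62),(0,.2)): print(n,*b)
    for b in blobs(c,(0,150,100),(6,255,255),15,(.03,.15),(.5,.7),(.1,.25)): print(n,"tab",*b)
    for b in blobs(c,(20,90,120),(35,255,255),60,(-.01,.03),(.3,.9),(-.5,.3)): print(n,*b)
```

```text
[0.43368477 0.09392978 0.31566714] [-1.66269128e+00 -2.66389513e+00  1.57227817e-03] [ 2.13104905e-01 -3.75067233e-03 -2.31418547e-01  1.34482211e+00
  2.49550523e-04  1.32909180e+00]
top 143 [201.  147.3] [5.86700e-01 8.88000e-02 2.32900e-01 6.61000e-02 1.29000e-02 8.70025e+01]
top 227 [207.1 204. ] [0.4678 0.098  0.0103 0.0841 0.0239 2.3448]
top 465 [282.5 207.8] [ 0.4641 -0.1284  0.0059  0.1307  0.0319 -1.505 ]
top 470 [313.7 209.1] [ 0.4622 -0.2222  0.0059  0.1319  0.0326 -1.5837]
top 455 [349.8 208.6] [ 0.4672 -0.3313  0.0059  0.1296  0.0302 -0.037 ]
scene 99 [319.9 171.8] [5.92100e-01 8.71000e-02 2.32500e-01 6.48000e-02 1.62000e-02 8.51351e+01]
scene 91 [285.  199.1] [ 0.4811  0.0957  0.0105  0.1047  0.0218 -1.8841]
scene 420 [228.4 232.4] [ 0.4633 -0.129   0.0062  0.1358  0.0357 -2.421 ]
scene 454 [201.3 247.3] [ 0.4621 -0.2222  0.0062  0.1365  0.0345 -1.7957]
scene 511 [168.6 267.5] [ 0.4678 -0.3302  0.0061  0.1354  0.0346  1.0728]
```

{"method": "send_rows", "body": {
  "commands": [
    [[0.01,0.002,-0.03],0.12,0.055],
    [[0.02,0.002,-0.06],0.24,0.055],
    [[0.02,0.002,-0.1],0.36,0.055],
    [[0.02,0.002,-0.14],0.48,0.055],
    [[0.02,0.002,-0.17],0.6,0.055]
  ]
}}

```text
time: 5.48
eef_pos: [0.4587, 0.0959, 0.1422]
tcp_rot: [-0.807, -3.035, 0.001]
ft_force: [0.1, 0.5, 0.1]
grip_width: 0.0548
grasp_force: 0.0
```

{"method": "send_rows", "body": {
  "commands": [
    [[0,0,0],0.12,0.055],
    [[0,0,0],0.24,0.055],
    [[0,0,0],0.36,0.055],
    [[0,0,0],0.47,0.055],
    [[0,0,0],0.47,0.055]
  ]
}}

```text
time: 5.9
eef_pos: [0.4598, 0.0962, 0.1448]
tcp_rot: [-0.082, -3.14, 0.0]
ft_force: [-0.6, 0.5, 0.6]
grip_width: 0.0551
grasp_force: 0.0
```

{"method": "send_rows", "body": {
  "commands": [
    [[0,0,0],0,0.055],
    [[0,0,0],0,0.055]
  ]
}}

```text
time: 6.07
eef_pos: [0.4593, 0.0962, 0.1451]
tcp_rot: [0.088, 3.14, -0.0]
ft_force: [-1.2, 0.1, -0.3]
grip_width: 0.0551
grasp_force: 0.0
```

{"method": "send_rows", "body": {
  "commands": [
    [[0,0.001,-0.04],0,0.055],
    [[0,0.001,-0.08],0,0.055],
    [[0,0.001,-0.11],0,0.055],
    [[0,0.001,-0.13],0,0.055],
    [[0,0.001,-0.1405],0,0.055]
  ]
}}

```text
time: 6.48
eef_pos: [0.4568, 0.0968, 0.002]
tcp_rot: [-0.086, -3.137, 0.002]
ft_force: [0.1, -0.8, 0.7]
grip_width: 0.0548
grasp_force: 0.0
```

{"method": "send_rows", "body": {
  "commands": [
    [[0,0,0],0,0.02],
    [[0,0,0],0,0.02],
    [[0,0,0],0,0.02],
    [[0,0,0],0,0.02],
    [[0,0,0],0,0.02]
  ],
  "newtons": 60
}}

```text
time: 6.9
eef_pos: [0.4599, 0.0975, 0.0059]
tcp_rot: [0.082, 3.138, 0.001]
ft_force: [0.5, -0.2, -0.9]
grip_width: 0.0272
grasp_force: 58.8
```

{"method": "send_rows", "body": {
  "commands": [
    [[0,0,0],0,0.02],
    [[0,0,0],0,0.02],
    [[0,0,0.002],0,0.02],
    [[0,0,0.004],0,0.02],
    [[0,0,0.004],0,0.02]
  ]
}}

```text
time: 7.32
eef_pos: [0.4591, 0.0973, 0.0093]
tcp_rot: [0.081, 3.14, 0.0]
ft_force: [-0.0, 0.6, 0.1]
grip_width: 0.0282
grasp_force: 58.8
```

{"method": "send_rows", "body": {
  "commands": [
    [[-0.015,0.001,0],0,0.02],
    [[-0.03,0.002,0],0,0.02],
    [[-0.05,0.003,0],0,0.02],
    [[-0.068,0.003,0.0],0,0.02],
    [[-0.068,0.003,0.02],0,0.02]
  ]
}}

```text
time: 7.73
eef_pos: [0.3833, 0.0989, 0.0257]
tcp_rot: [-0.08, -3.131, 0.004]
ft_force: [-0.8, -0.9, -0.7]
grip_width: 0.0284
grasp_force: 40.1
```

{"method": "send_rows", "body": {
  "commands": [
    [[0,0,0.025],0,0.02],
    [[0,0,0.05],0,0.02],
    [[0,0,0.08],0,0.02],
    [[0,0.02,0.08],0,0.02],
    [[0.0,0.05,0.08],0,0.02]
  ]
}}

```text
time: 8.15
eef_pos: [0.3924, 0.15, 0.111]
tcp_rot: [0.087, 3.136, 0.001]
ft_force: [0.3, -0.3, -0.9]
grip_width: 0.0278
grasp_force: 62.7
```

{"method": "send_rows", "body": {
  "commands": [
    [[0.008,0.04,0],0,0.02],
    [[0.016,0.08,0],0,0.02],
    [[0.024,0.12,0],0,0.02],
    [[0.032,0.15,0],0,0.02],
    [[0.04,0.18,0],0,0.02]
  ]
}}

```text
time: 8.57
eef_pos: [0.4307, 0.3324, 0.1088]
tcp_rot: [0.08, 3.14, 0.0]
ft_force: [0.6, -0.1, 0.1]
grip_width: 0.0279
grasp_force: 62.6
```

{"method": "send_rows", "body": {
  "commands": [
    [[0,0.015,0],0,0.02],
    [[0,0.015,0],0,0.02],
    [[0,0.015,0],0,0.02]
  ]
}}

```text
time: 8.82
eef_pos: [0.43, 0.345, 0.1083]
tcp_rot: [-0.08, -3.14, 0.002]
ft_force: [0.4, -0.7, 0.2]
grip_width: 0.0275
grasp_force: 62.6
```

Run:
```python
from h import *
o=r.get_obs(); print(o["eef_pos"],o["tcp_rot"],o["grip_width"],o["grasp_force"])
c=cam("scene"); save(c,"scene2",(220,60,420,210),3)
```

```text
[0.4300494  0.34501398 0.10834239] [-7.95501353e-02 -3.13969587e+00  2.07326957e-03] 0.027545952975943207 62.64028072357178
```

View pics/scene2.png

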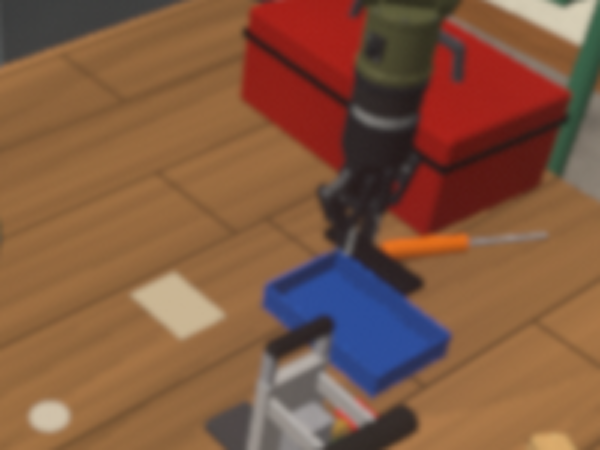

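The packer is held over the tray, crop position (390,262).

{"method": "send_rows", "body": {
  "commands": [
    [[0,0.001,-0.03],0,0.02],
    [[0,0.001,-0.06],0,0.02],
    [[0,0.001,-0.08],0,0.02],
    [[0,0.001,-0.092],0,0.02],
    [[0,0.001,-0.096],0,0.02]
  ]
}}

```text
time: 9.28
eef_pos: [0.4288, 0.3431, 0.0106]
tcp_rot: [-0.084, -3.137, 0.005]
ft_force: [0.8, -0.2, -1.0]
grip_width: 0.0278
grasp_force: 62.7
```

{"method": "send_rows", "body": {
  "commands": [
    [[0,0,0],0,0.02],
    [[0,0,0],0,0.05],
    [[0,0,0],0,0.05],
    [[0,0,0],0,0.05],
    [[0,0,0],0,0.05]
  ]
}}

```text
time: 9.7
eef_pos: [0.4315, 0.3467, 0.0139]
tcp_rot: [0.082, 3.139, 0.002]
ft_force: [0.5, 0.5, -0.1]
grip_width: 0.0501
grasp_force: 0.0
```

{"method": "send_rows", "body": {
  "commands": [
    [[0,0,0.03],0,0.05],
    [[0,0,0.07],0,0.05],
    [[0,0,0.11],0,0.05],
    [[0,0,0.15],0,0.05],
    [[0,0,0.17],0,0.05]
  ]
}}

```text
time: 10.12
eef_pos: [0.4325, 0.3477, 0.1886]
tcp_rot: [0.081, 3.135, 0.007]
ft_force: [0.9, 0.4, -0.6]
grip_width: 0.0502
grasp_force: 0.0
```

{"method": "send_rows", "body": {
  "commands": [
    [[0,-0.04,0],0,0.05],
    [[0,-0.08,0],0,0.05],
    [[0,-0.12,0],0,0.05],
    [[0,-0.16,0],0,0.05],
    [[0,-0.2,0],0,0.05]
  ]
}}

```text
time: 10.53
eef_pos: [0.4305, 0.1448, 0.1835]
tcp_rot: [0.08, 3.139, 0.001]
ft_force: [0.9, 0.4, 0.4]
grip_width: 0.0495
grasp_force: 0.0
```

Run:
```python
from h import *
o=r.get_obs(); print(o["time"],o["eef_pos"],o["tcp_rot"])
for n in("top","scene"):
    c=cam(n)
    for b in blobs(c,(0,0,0),(180,110,60),50,(-.005,.1),(.3,.62),(.25,.45)): print(n,"old",*b)
    for b in blobs(c,(20,90,120),(35,255,255),60,(-.01,.03),(.3,.9),(-.5,.3)): print(n,*b)
```

```text
10.5333 [0.43053743 0.14482014 0.18348289] [7.96307676e-02 3.13917239e+00 5.42076741e-04]
top 465 [282.5 207.8] [ 0.4641 -0.1284  0.006   0.1307  0.0319 -1.505 ]
top 470 [313.7 209.1] [ 0.4623 -0.2221  0.006   0.1317  0.0325 -1.5837]
top 454 [349.8 208.7] [ 0.467  -0.3313  0.0058  0.13    0.0302 -0.037 ]
scene old 188 [339.  167.6] [0.4618 0.3402 0.0141 0.1247 0.0306 0.2749]
scene 415 [228.3 232.4] [ 0.4631 -0.1288  0.0061  0.1355  0.0353 -2.0274]
scene 455 [201.3 247.2] [ 0.462  -0.2224  0.0061  0.1364  0.0351 -1.2709]
scene 513 [168.7 267.6] [ 0.4678 -0.3302  0.0061  0.1354  0.0346  1.0728]
```

The worn packer lies at (0.462, 0.340), well inside the tray. Now the first yellow one.

{"method": "send_rows", "body": {
  "commands": [
    [[-0.003,-0.035,0],0,0.055],
    [[-0.006,-0.07,-0.01],0,0.055],
    [[-0.009,-0.105,-0.02],0,0.055],
    [[-0.009,-0.14,-0.03],0,0.055],
    [[-0.009,-0.17,-0.04],0,0.055]
  ]
}}

```text
time: 11.05
eef_pos: [0.422, -0.0251, 0.1431]
tcp_rot: [0.081, 3.139, -0.0]
ft_force: [0.5, 0.3, -0.2]
grip_width: 0.0549
grasp_force: 0.0
```

{"method": "send_rows", "body": {
  "commands": [
    [[0,-0.035,-0.02],0,0.055],
    [[0,-0.07,-0.04],0,0.055],
    [[0,-0.102,-0.06],0,0.055],
    [[0,-0.102,-0.06],0,0.055],
    [[0,-0.102,-0.06],0,0.055]
  ]
}}

```text
time: 11.47
eef_pos: [0.4212, -0.1265, 0.0821]
tcp_rot: [-0.086, -3.139, -0.001]
ft_force: [0.8, 0.3, 0.7]
grip_width: 0.0555
grasp_force: 0.0
```

{"method": "send_rows", "body": {
  "commands": [
    [[0,0,0],0,0.055]
  ]
}}

```text
time: 11.55
eef_pos: [0.4221, -0.1253, 0.0832]
tcp_rot: [0.082, 3.14, 0.001]
ft_force: [-0.1, 0.5, 0.3]
grip_width: 0.0549
grasp_force: 0.0
```

{"method": "send_rows", "body": {
  "commands": [
    [[0,-0.002,-0.03],0,0.055],
    [[0,-0.002,-0.06],0,0.055],
    [[0,-0.002,-0.073],0,0.055],
    [[0,-0.002,-0.0795],0,0.055],
    [[0,-0.002,-0.0795],0,0.055]
  ]
}}

```text
time: 11.97
eef_pos: [0.4216, -0.1264, 0.0029]
tcp_rot: [-0.078, -3.14, -0.001]
ft_force: [-0.0, 0.1, 0.5]
grip_width: 0.055
grasp_force: 0.0
```

{"method": "send_rows", "body": {
  "commands": [
    [[0,0,0],0,0.02],
    [[0,0,0],0,0.02],
    [[0,0,0],0,0.02],
    [[0,0,0],0,0.02],
    [[0,0,0],0,0.02]
  ],
  "newtons": 60
}}

```text
time: 12.38
eef_pos: [0.4233, -0.1276, 0.0051]
tcp_rot: [0.08, 3.138, 0.0]
ft_force: [-1.4, 1.7, 6.5]
grip_width: 0.0273
grasp_force: 58.6
```

{"method": "send_rows", "body": {
  "commands": [
    [[0,0,0],0,0.02],
    [[0,0,0],0,0.02]
  ]
}}

```text
time: 12.55
eef_pos: [0.4233, -0.1277, 0.0051]
tcp_rot: [0.081, 3.138, 0.0]
ft_force: [-1.9, 0.8, 6.6]
grip_width: 0.0268
grasp_force: 58.6
```

{"method": "send_rows", "body": {
  "commands": [
    [[0,0,0.02],0,0.02],
    [[0,0,0.04],0,0.02],
    [[0,0,0.06],0,0.02],
    [[0,0,0.06],0,0.02],
    [[0,0,0.06],0,0.02]
  ]
}}

```text
time: 12.97
eef_pos: [0.4237, -0.1283, 0.0652]
tcp_rot: [0.081, 3.136, -0.002]
ft_force: [-0.3, -0.1, -0.5]
grip_width: 0.0264
grasp_force: 59.0
```

{"method": "send_rows", "body": {
  "commands": [
    [[-0.007,0.025,0],0,0.02],
    [[-0.014,0.05,0],0,0.02],
    [[-0.021,0.075,0],0,0.02],
    [[-0.028,0.1,0],0,0.02],
    [[-0.037,0.126,0],0,0.02]
  ]
}}

```text
time: 13.38
eef_pos: [0.3842, -0.0008, 0.0628]
tcp_rot: [-0.082, -3.14, -0.0]
ft_force: [0.7, 0.3, -0.8]
grip_width: 0.0268
grasp_force: 59.1
```

{"method": "send_rows", "body": {
  "commands": [
    [[0,0.025,0],0,0.02],
    [[0,0.05,0],0,0.02],
    [[0,0.075,-0.01],0,0.02],
    [[0,0.1,-0.025],0,0.02],
    [[0,0.1,-0.035],0,0.02]
  ]
}}

```text
time: 13.8
eef_pos: [0.3848, 0.1016, 0.0274]
tcp_rot: [0.075, 3.14, 0.003]
ft_force: [-0.2, -0.1, -0.4]
grip_width: 0.0269
grasp_force: 59.2
```

{"method": "send_rows", "body": {
  "commands": [
    [[0,0,0],0,0.02],
    [[0,0,0],0,0.02]
  ]
}}

```text
time: 13.97
eef_pos: [0.3835, 0.0981, 0.0276]
tcp_rot: [-0.08, -3.138, 0.001]
ft_force: [-0.3, -0.7, 0.1]
grip_width: 0.027
grasp_force: 59.2
```

Run:
```python
from h import *
o=r.get_obs(); print(o["time"],o["eef_pos"],o["tcp_rot"],o["grip_width"],o["grasp_force"])
for n in("top","scene"):
    c=cam(n)
    if n=="scene": save(c,"scene3",(130,140,380,320),3)
    for b in blobs(c,(20,90,120),(35,255,255),40,(-.01,.08),(.3,.9),(-.5,.3)): print(n,*b)
```

```text
13.9667 [0.38347678 0.09806392 0.0275715 ] [-8.00516880e-02 -3.13823250e+00  1.44707577e-03] 0.027004045614013438 59.18003099039197
top 469 [313.7 209.1] [ 0.4623 -0.2222  0.0059  0.1318  0.0325 -1.5837]
top 457 [349.8 208.7] [ 0.4671 -0.3313  0.0058  0.1299  0.0302 -0.037 ]
top 250 [207.3 207.9] [ 0.4506  0.0958  0.0279  0.078   0.0325 -2.4358]
scene 294 [280.  189.1] [ 0.4253  0.0962  0.0289  0.1366  0.0376 -4.3224]
scene 454 [201.3 247.2] [ 0.4616 -0.2225  0.0062  0.1355  0.0349 -1.7957]
scene 512 [168.6 267.5] [ 0.4677 -0.3302  0.0062  0.1351  0.0346  1.0728]
scene 68 [227.4 282.8] [ 6.20900e-01 -2.34000e-01  3.45000e-02  5.08000e-02  1.16000e-02
 -1.75082e+01]
```

View pics/scene3.png

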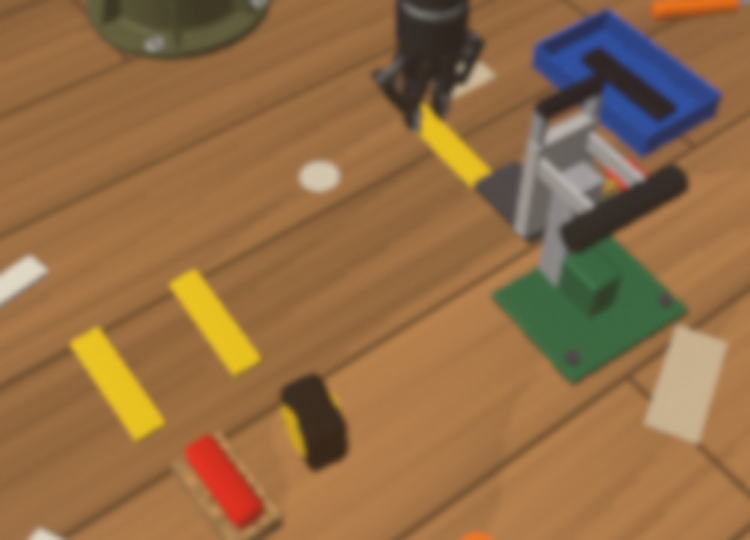

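The picture shows packer 1 held in line before the raised toe, crop position (455,145), and the worn packer lying in the tray (635,85).

{"method": "send_rows", "body": {
  "commands": [
    [[0.0,0,-0.007],0,0.02],
    [[0.0,0,-0.015],0,0.02],
    [[0.015,-0.001,-0.015],0,0.02],
    [[0.035,-0.001,-0.015],0,0.02],
    [[0.05,-0.002,-0.015],0,0.02]
  ]
}}

```text
time: 14.48
eef_pos: [0.4359, 0.0958, 0.0129]
tcp_rot: [0.083, 3.14, 0.0]
ft_force: [0.6, -0.5, -0.6]
grip_width: 0.0265
grasp_force: 59.2
```

{"method": "send_rows", "body": {
  "commands": [
    [[0.011,-0.001,0],0,0.02],
    [[0.011,-0.001,0],0,0.02],
    [[0.011,-0.001,-0.0035],0,0.02],
    [[0.011,-0.001,-0.0065],0,0.02],
    [[0.011,-0.001,-0.0065],0,0.02]
  ]
}}

```text
time: 14.9
eef_pos: [0.4438, 0.0949, 0.0058]
tcp_rot: [-0.081, -3.138, 0.001]
ft_force: [0.2, -0.5, -0.2]
grip_width: 0.0271
grasp_force: 59.2
```

{"method": "send_rows", "body": {
  "commands": [
    [[0,0,0],0,0.02],
    [[0,0,0],0,0.02]
  ]
}}

```text
time: 15.07
eef_pos: [0.445, 0.0952, 0.0067]
tcp_rot: [-0.081, -3.14, 0.0]
ft_force: [0.3, 0.0, -0.2]
grip_width: 0.0264
grasp_force: 59.2
```

{"method": "send_rows", "body": {
  "commands": [
    [[0,0,-0.001],0,0.02],
    [[0,0,-0.001],0,0.045],
    [[0,0,-0.001],0,0.05],
    [[0,0,-0.001],0,0.05],
    [[0,0,-0.001],0,0.05]
  ]
}}

```text
time: 15.48
eef_pos: [0.4459, 0.0953, 0.0059]
tcp_rot: [0.081, 3.14, 0.0]
ft_force: [0.2, -0.8, 0.7]
grip_width: 0.0504
grasp_force: 0.0
```

{"method": "send_rows", "body": {
  "commands": [
    [[0,0,0.025],0,0.05],
    [[0,0,0.06],0,0.05],
    [[0,0,0.1],0,0.05],
    [[-0.01,-0.03,0.1],0,0.05],
    [[-0.01,-0.06,0.1],0,0.05]
  ]
}}

```text
time: 15.9
eef_pos: [0.437, 0.0357, 0.1084]
tcp_rot: [0.076, 3.136, 0.001]
ft_force: [0.1, 0.4, -2.6]
grip_width: 0.05
grasp_force: 0.0
```

{"method": "send_rows", "body": {
  "commands": [
    [[-0.003,-0.03,0],0,0.055],
    [[-0.006,-0.07,0],0,0.055],
    [[-0.009,-0.105,0],0,0.055],
    [[-0.012,-0.14,0],0,0.055],
    [[-0.014,-0.16,0],0,0.055]
  ]
}}

```text
time: 16.32
eef_pos: [0.4214, -0.1277, 0.1061]
tcp_rot: [0.085, 3.14, -0.002]
ft_force: [-0.7, 1.2, -0.1]
grip_width: 0.0552
grasp_force: 0.0
```

{"method": "send_rows", "body": {
  "commands": [
    [[0,-0.035,0],0,0.055],
    [[0,-0.07,0],0,0.055],
    [[0,-0.095,-0.02],0,0.055],
    [[0,-0.095,-0.02],0,0.055],
    [[0,-0.095,-0.02],0,0.055]
  ]
}}

```text
time: 16.73
eef_pos: [0.4208, -0.2204, 0.085]
tcp_rot: [-0.086, -3.139, -0.002]
ft_force: [0.4, -0.0, 0.0]
grip_width: 0.055
grasp_force: 0.0
```

Run:
```python
from h import *
o=r.get_obs(); print(o["time"],o["eef_pos"],o["tcp_rot"],o["grip_width"],o["grasp_force"])
for n in("top","scene"):
    c=cam(n)
    for b in blobs(c,(20,90,120),(35,255,255),40,(-.01,.08),(.3,.58),(-.5,.3)): print(n,*b)
```

```text
16.7333 [ 0.42075421 -0.22038076  0.08496521] [-8.55530956e-02 -3.13869821e+00 -1.76366314e-03] 0.055008111868792876 0.0
top 260 [313.7 199.5] [ 0.4875 -0.2227  0.0062  0.0818  0.0302  0.4261]
top 338 [208.1 204.8] [ 0.4657  0.0952  0.0062  0.0915  0.0328 -2.087 ]
scene 263 [286.7 202.6] [ 0.4851  0.0939  0.0061  0.1339  0.0359 -2.2737]
scene 456 [201.3 247.3] [ 0.462  -0.2223  0.0061  0.1365  0.0351 -1.9947]
scene 512 [168.7 267.6] [ 0.4678 -0.3302  0.0061  0.1354  0.0346  1.0728]
```

{"method": "send_rows", "body": {
  "commands": [
    [[0,-0.001,-0.03],0,0.055],
    [[0,-0.001,-0.06],0,0.055],
    [[0,-0.001,-0.073],0,0.055],
    [[0,-0.001,-0.08],0,0.055],
    [[0,-0.001,-0.08],0,0.055]
  ]
}}

```text
time: 17.25
eef_pos: [0.421, -0.2193, 0.005]
tcp_rot: [-0.079, -3.139, -0.002]
ft_force: [-0.7, -0.4, 0.1]
grip_width: 0.055
grasp_force: 0.0
```

{"method": "send_rows", "body": {
  "commands": [
    [[0,0,0],0,0.02],
    [[0,0,0],0,0.02],
    [[0,0,0],0,0.02],
    [[0,0,0],0,0.02],
    [[0,0,0],0,0.02]
  ]
}}

```text
time: 17.67
eef_pos: [0.4237, -0.2214, 0.0081]
tcp_rot: [0.081, 3.137, -0.002]
ft_force: [-1.8, 0.8, 10.3]
grip_width: 0.0194
grasp_force: 5.0
```

{"method": "send_rows", "body": {
  "commands": [
    [[0,0,0],0,0.02],
    [[0,0,0],0,0.02]
  ]
}}

```text
time: 17.83
eef_pos: [0.4238, -0.2214, 0.0082]
tcp_rot: [0.081, 3.137, -0.002]
ft_force: [-1.0, 1.2, 9.8]
grip_width: 0.02
grasp_force: 5.0
```

{"method": "send_rows", "body": {
  "commands": [
    [[0,0,0.02],0,0.02],
    [[0,0,0.04],0,0.02],
    [[0,0,0.06],0,0.02],
    [[0,0,0.06],0,0.02],
    [[0,0,0.06],0,0.02]
  ]
}}

```text
time: 18.25
eef_pos: [0.4236, -0.2216, 0.0678]
tcp_rot: [0.081, 3.136, -0.003]
ft_force: [0.6, 0.7, -0.8]
grip_width: 0.0199
grasp_force: 0.0
```

{"method": "send_rows", "body": {
  "commands": [
    [[0,0,0],0,0.055],
    [[0,0,0],0,0.055],
    [[0,0,0],0,0.055],
    [[0,0,0],0,0.055],
    [[0,0,0],0,0.055]
  ]
}}

```text
time: 18.67
eef_pos: [0.4213, -0.2205, 0.0652]
tcp_rot: [-0.081, -3.139, -0.001]
ft_force: [-0.5, 0.1, 0.2]
grip_width: 0.055
grasp_force: 0.0
```

Run:
```python
from h import *
o=r.get_obs(); print(o["time"],o["eef_pos"],o["tcp_rot"],o["grip_width"],o["grasp_force"])
for n in("top","scene"):
    c=cam(n)
    for b in blobs(c,(20,90,120),(35,255,255),40,(-.01,.08),(.3,.58),(-.5,.3)): print(n,*b)
```

```text
18.6667 [ 0.42130931 -0.220541    0.06521321] [-8.14157311e-02 -3.13948213e+00 -7.92922706e-04] 0.0549619529264483 0.0
top 253 [313.6 199.3] [ 0.4885 -0.2226  0.0054  0.0796  0.0323 -2.3886]
top 338 [208.1 204.8] [ 0.4657  0.0952  0.006   0.0915  0.0328 -2.087 ]
scene 262 [286.7 202.6] [ 0.4851  0.0939  0.0061  0.1339  0.0359 -2.2737]
scene 457 [201.5 247.2] [ 0.4628 -0.2219  0.006   0.135   0.0353 -2.6227]
scene 508 [168.7 267.6] [ 0.4677 -0.3303  0.0062  0.1351  0.0346  1.0072]
```

{"method": "send_rows", "body": {
  "commands": [
    [[0,-0.001,-0.03],0,0.055],
    [[0,-0.001,-0.05],0,0.055],
    [[0,-0.001,-0.06],0,0.055],
    [[0,-0.001,-0.0645],0,0.055],
    [[0,-0.001,-0.0645],0,0.055]
  ]
}}

```text
time: 19.18
eef_pos: [0.421, -0.2213, 0.0005]
tcp_rot: [-0.081, -3.139, -0.001]
ft_force: [0.2, -0.8, 0.8]
grip_width: 0.055
grasp_force: 0.0
```

{"method": "send_rows", "body": {
  "commands": [
    [[0,0,0],0,0.055],
    [[0,0,0],0,0.055]
  ]
}}

```text
time: 19.35
eef_pos: [0.4226, -0.2222, 0.0023]
tcp_rot: [0.081, 3.139, -0.001]
ft_force: [0.3, 0.4, 0.1]
grip_width: 0.0551
grasp_force: 0.0
```

{"method": "send_rows", "body": {
  "commands": [
    [[0,0,0],0,0.02],
    [[0,0,0],0,0.02],
    [[0,0,0],0,0.02],
    [[0,0,0],0,0.02],
    [[0,0,0],0,0.02]
  ]
}}

```text
time: 19.77
eef_pos: [0.4225, -0.2221, 0.0025]
tcp_rot: [0.081, 3.139, -0.001]
ft_force: [-2.0, 0.8, 9.0]
grip_width: 0.0275
grasp_force: 58.8
```

{"method": "send_rows", "body": {
  "commands": [
    [[0,0,0],0,0.02],
    [[0,0,0],0,0.02]
  ]
}}

```text
time: 19.93
eef_pos: [0.4225, -0.2221, 0.0025]
tcp_rot: [0.081, 3.139, -0.001]
ft_force: [-1.1, 0.8, 7.1]
grip_width: 0.0278
grasp_force: 58.8
```

{"method": "send_rows", "body": {
  "commands": [
    [[0,0,0.02],0,0.02],
    [[0,0,0.04],0,0.02],
    [[0,0,0.06],0,0.02],
    [[0,0.02,0.06],0,0.02],
    [[0,0.05,0.06],0,0.02]
  ]
}}

```text
time: 20.35
eef_pos: [0.424, -0.1736, 0.0634]
tcp_rot: [0.086, 3.136, -0.004]
ft_force: [1.4, 1.0, -1.1]
grip_width: 0.0274
grasp_force: 59.6
```

{"method": "send_rows", "body": {
  "commands": [
    [[-0.007,0.03,0],0,0.02],
    [[-0.014,0.06,0],0,0.02],
    [[-0.021,0.09,0],0,0.02],
    [[-0.028,0.12,0],0,0.02],
    [[-0.037,0.15,0],0,0.02]
  ]
}}

```text
time: 20.77
eef_pos: [0.3848, -0.0206, 0.0618]
tcp_rot: [0.082, 3.139, 0.0]
ft_force: [1.7, -0.2, 0.5]
grip_width: 0.0278
grasp_force: 59.6
```

{"method": "send_rows", "body": {
  "commands": [
    [[0,0.03,0],0,0.02],
    [[0,0.06,0],0,0.02],
    [[0,0.09,-0.01],0,0.02],
    [[0,0.12,-0.025],0,0.02],
    [[0,0.12,-0.035],0,0.02]
  ]
}}

```text
time: 21.18
eef_pos: [0.3857, 0.1027, 0.0264]
tcp_rot: [0.073, 3.138, 0.005]
ft_force: [0.5, -0.8, 0.2]
grip_width: 0.0278
grasp_force: 59.6
```

{"method": "send_rows", "body": {
  "commands": [
    [[0,0,0],0,0.02],
    [[0,0,0],0,0.02],
    [[0,0,0],0,0.02]
  ]
}}

```text
time: 21.43
eef_pos: [0.3849, 0.0978, 0.0268]
tcp_rot: [0.083, 3.14, -0.0]
ft_force: [-0.0, 0.8, -0.2]
grip_width: 0.028
grasp_force: 59.6
```

Run:
```python
from h import *
o=r.get_obs(); print(o["time"],o["eef_pos"],o["tcp_rot"],o["grip_width"],o["grasp_force"])
for n in("top","scene"):
    c=cam(n)
    for b in blobs(c,(20,90,120),(35,255,255),40,(-.01,.08),(.3,.58),(-.5,.3)): print(n,*b)
```

```text
21.4333 [0.38492964 0.09776796 0.02682068] [ 8.26460282e-02  3.14021747e+00 -2.61686713e-04] 0.02795548374891657 59.60381627082825
top 453 [349.8 208.6] [ 0.4672 -0.3313  0.0058  0.1296  0.0301 -0.037 ]
top 337 [208.1 204.3] [0.4606 0.0927 0.0295 0.0941 0.0353 1.6173]
scene 462 [283.3 195.4] [ 0.4636  0.0884  0.0295  0.2044  0.0513 -2.9736]
scene 512 [168.7 267.6] [ 0.4677 -0.3303  0.0061  0.1351  0.0346  1.0072]
```

{"method": "send_rows", "body": {
  "commands": [
    [[0.0,0,-0.005],0,0.02],
    [[0.0,0,-0.011],0,0.02],
    [[0.015,-0.001,-0.011],0,0.02],
    [[0.035,-0.001,-0.011],0,0.02],
    [[0.05,-0.002,-0.011],0,0.02]
  ]
}}

```text
time: 21.95
eef_pos: [0.4359, 0.0959, 0.015]
tcp_rot: [0.082, 3.14, 0.0]
ft_force: [0.0, 0.0, -0.4]
grip_width: 0.0277
grasp_force: 59.6
```

{"method": "send_rows", "body": {
  "commands": [
    [[0.011,-0.001,0],0,0.02],
    [[0.011,-0.001,0],0,0.02],
    [[0.011,-0.001,-0.0015],0,0.02],
    [[0.011,-0.001,-0.003],0,0.02],
    [[0.011,-0.001,-0.003],0,0.02]
  ]
}}

```text
time: 22.37
eef_pos: [0.444, 0.095, 0.0116]
tcp_rot: [-0.081, -3.139, 0.001]
ft_force: [-0.6, 0.3, -0.4]
grip_width: 0.0275
grasp_force: 59.6
```

{"method": "send_rows", "body": {
  "commands": [
    [[0,0,0],0,0.02],
    [[0,0,0],0,0.02]
  ]
}}

```text
time: 22.53
eef_pos: [0.4451, 0.0953, 0.0123]
tcp_rot: [-0.081, -3.14, 0.0]
ft_force: [0.7, 0.4, 0.2]
grip_width: 0.0276
grasp_force: 59.6
```

{"method": "send_rows", "body": {
  "commands": [
    [[0,0,-0.0017],0,0.02],
    [[0,0,-0.0017],0,0.02],
    [[0,0,-0.0017],0,0.05],
    [[0,0,-0.0017],0,0.05],
    [[0,0,-0.0017],0,0.05]
  ]
}}

```text
time: 22.95
eef_pos: [0.4458, 0.0953, 0.0106]
tcp_rot: [0.081, 3.14, -0.0]
ft_force: [0.2, 0.2, 0.2]
grip_width: 0.0497
grasp_force: 0.0
```

{"method": "send_rows", "body": {
  "commands": [
    [[0,0,0],0,0.05],
    [[0,0,0.03],0,0.05],
    [[0,0,0.06],0,0.05],
    [[0,0,0.09],0,0.05],
    [[0,0,0.1],0,0.05]
  ]
}}

```text
time: 23.37
eef_pos: [0.448, 0.0957, 0.1144]
tcp_rot: [0.081, 3.136, 0.002]
ft_force: [1.4, 0.1, -0.4]
grip_width: 0.0499
grasp_force: 0.0
```

{"method": "send_rows", "body": {
  "commands": [
    [[0,-0.035,0],0,0.055],
    [[0,-0.07,0],0,0.055],
    [[0,-0.105,0],0,0.055],
    [[-0.01,-0.145,0],0,0.055],
    [[-0.02,-0.18,0],0,0.055]
  ]
}}

```text
time: 23.78
eef_pos: [0.4255, -0.0866, 0.1104]
tcp_rot: [0.08, 3.14, -0.001]
ft_force: [0.9, -0.5, -0.4]
grip_width: 0.0549
grasp_force: 0.0
```

Run:
```python
from h import *
o=r.get_obs(); print(o["time"],o["eef_pos"],o["tcp_rot"],o["grip_width"],o["grasp_force"])
for n in("top","scene"):
    c=cam(n)
    if n=="scene": save(c,"scene4",(240,150,340,230),6)
    for b in blobs(c,(20,90,120),(35,255,255),40,(-.01,.08),(.3,.58),(-.5,.3)): print(n,*b)
```

```text
23.7833 [ 0.4255052  -0.08657418  0.11037771] [ 8.04968750e-02  3.14017838e+00 -7.59946669e-04] 0.05485489965113455 0.0
top 454 [349.8 208.7] [ 0.4671 -0.3313  0.0058  0.1297  0.0302 -0.037 ]
top 339 [207.8 204.8] [ 0.4651  0.0952  0.014   0.0905  0.0331 -2.0829]
scene 295 [286.2 201.3] [ 0.4862  0.0917  0.0136  0.1403  0.041  -2.6802]
scene 510 [168.7 267.6] [ 0.4676 -0.3302  0.006   0.1351  0.0346  1.0728]
```

View pics/scene4.png

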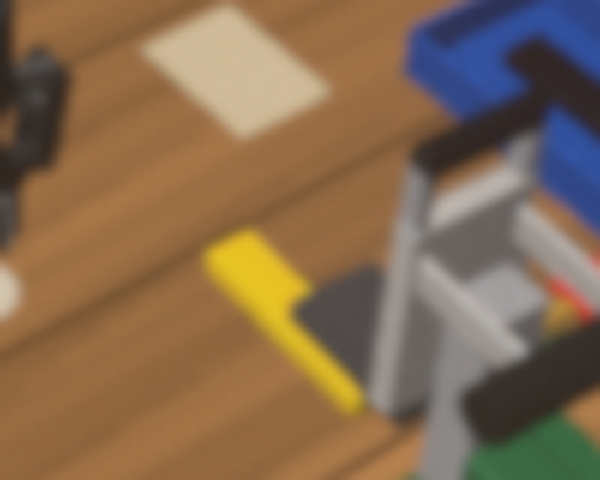

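Two packers lie neatly stacked under the toe (crop (285,320)).

{"method": "send_rows", "body": {
  "commands": [
    [[0,-0.035,0],0,0.055],
    [[0,-0.07,0],0,0.055],
    [[0,-0.105,0],0,0.055],
    [[0,-0.14,0],0,0.055],
    [[0.002,-0.175,0],0,0.055]
  ]
}}

```text
time: 24.3
eef_pos: [0.4274, -0.2608, 0.1102]
tcp_rot: [-0.081, -3.14, -0.001]
ft_force: [0.6, 0.6, 0.5]
grip_width: 0.0549
grasp_force: 0.0
```

{"method": "send_rows", "body": {
  "commands": [
    [[0,-0.03,-0.015],0,0.055],
    [[0,-0.06,-0.03],0,0.055],
    [[0,-0.069,-0.045],0,0.055],
    [[0,-0.069,-0.045],0,0.055],
    [[0,-0.069,-0.045],0,0.055]
  ]
}}

```text
time: 24.72
eef_pos: [0.4269, -0.3278, 0.0643]
tcp_rot: [-0.082, -3.138, -0.004]
ft_force: [-0.7, 0.6, 1.0]
grip_width: 0.055
grasp_force: 0.0
```

{"method": "send_rows", "body": {
  "commands": [
    [[0,0,0],0,0.055],
    [[0,0,0],0,0.055],
    [[0,0,0],0,0.055]
  ]
}}

```text
time: 24.97
eef_pos: [0.4285, -0.3281, 0.0665]
tcp_rot: [0.079, 3.139, -0.001]
ft_force: [-0.2, -0.9, 0.5]
grip_width: 0.055
grasp_force: 0.0
```

Run:
```python
from h import *
o=r.get_obs(); print(o["time"],o["eef_pos"],o["tcp_rot"])
c=cam("scene")
for b in blobs(c,(20,90,120),(35,255,255),40,(-.01,.08),(.3,.58),(-.5,.3)): print(*b)
```

```text
24.9667 [ 0.42849296 -0.32805955  0.06651672] [ 7.89379685e-02  3.13947767e+00 -9.80110104e-04]
295 [286.2 201.2] [ 0.486   0.092   0.0132  0.1404  0.041  -2.6803]
512 [168.7 267.6] [ 0.4678 -0.3302  0.0064  0.1351  0.0346  1.0728]
```

{"method": "send_rows", "body": {
  "commands": [
    [[-0.001,-0.0025,-0.03],0.05,0.055],
    [[-0.001,-0.0025,-0.05],0.05,0.055],
    [[-0.001,-0.0025,-0.06],0.05,0.055],
    [[-0.001,-0.0025,-0.064],0.05,0.055],
    [[-0.001,-0.0025,-0.064],0.05,0.055]
  ]
}}

```text
time: 25.43
eef_pos: [0.4264, -0.3306, 0.0012]
tcp_rot: [-0.002, -3.141, -0.001]
ft_force: [-0.3, 0.2, 0.1]
grip_width: 0.0549
grasp_force: 0.0
```

{"method": "send_rows", "body": {
  "commands": [
    [[0,0,0],0,0.055],
    [[0,0,0],0,0.055]
  ]
}}

```text
time: 25.6
eef_pos: [0.4277, -0.3318, 0.0028]
tcp_rot: [0.003, 3.14, -0.002]
ft_force: [-0.1, 0.1, -0.8]
grip_width: 0.0545
grasp_force: 0.0
```

{"method": "send_rows", "body": {
  "commands": [
    [[0,0,0],0,0.02],
    [[0,0,0],0,0.02],
    [[0,0,0],0,0.02],
    [[0,0,0],0,0.02],
    [[0,0,0],0,0.02]
  ]
}}

```text
time: 26.02
eef_pos: [0.4274, -0.3318, 0.0028]
tcp_rot: [0.003, 3.14, -0.002]
ft_force: [-1.0, 1.0, 6.0]
grip_width: 0.0278
grasp_force: 58.9
```

{"method": "send_rows", "body": {
  "commands": [
    [[0,0,0],0,0.02],
    [[0,0,0],0,0.02]
  ]
}}

```text
time: 26.18
eef_pos: [0.4274, -0.3318, 0.0028]
tcp_rot: [0.003, 3.14, -0.002]
ft_force: [-0.9, 1.1, 5.8]
grip_width: 0.0277
grasp_force: 58.9
```

{"method": "send_rows", "body": {
  "commands": [
    [[0,0,0.02],0,0.02],
    [[0,0,0.04],0,0.02],
    [[0,0,0.06],0,0.02],
    [[0,0.02,0.06],-0.02,0.02],
    [[0,0.05,0.06],-0.05,0.02]
  ]
}}

```text
time: 26.6
eef_pos: [0.4288, -0.2838, 0.0637]
tcp_rot: [0.088, 3.136, -0.005]
ft_force: [-0.0, 0.6, -0.4]
grip_width: 0.0275
grasp_force: 59.5
```

{"method": "send_rows", "body": {
  "commands": [
    [[0,0.03,0],0,0.02],
    [[0,0.06,0],0,0.02],
    [[0,0.09,0],0,0.02],
    [[0,0.12,0],0,0.02],
    [[-0.005,0.15,0],0,0.02]
  ]
}}

```text
time: 27.02
eef_pos: [0.4226, -0.1301, 0.0622]
tcp_rot: [0.082, 3.139, -0.0]
ft_force: [-0.4, 0.0, -0.2]
grip_width: 0.0276
grasp_force: 59.5
```

{"method": "send_rows", "body": {
  "commands": [
    [[-0.007,0.025,0],0,0.02],
    [[-0.014,0.05,0],0,0.02],
    [[-0.021,0.075,0],0,0.02],
    [[-0.028,0.1,0],0,0.02],
    [[-0.037,0.125,0],0,0.02]
  ]
}}

```text
time: 27.43
eef_pos: [0.3848, -0.0052, 0.0621]
tcp_rot: [0.082, 3.139, 0.0]
ft_force: [-0.0, -0.2, -1.2]
grip_width: 0.0273
grasp_force: 59.5
```

{"method": "send_rows", "body": {
  "commands": [
    [[0,0.03,0],0,0.02],
    [[0,0.06,0],0,0.02],
    [[0,0.09,-0.01],0,0.02],
    [[0,0.105,-0.02],0,0.02],
    [[0,0.105,-0.028],0,0.02]
  ]
}}

```text
time: 27.85
eef_pos: [0.3854, 0.1014, 0.0337]
tcp_rot: [0.075, 3.139, 0.002]
ft_force: [-0.1, -0.1, -0.4]
grip_width: 0.0276
grasp_force: 59.5
```

{"method": "send_rows", "body": {
  "commands": [
    [[0,0,0],0,0.02],
    [[0,0,0],0,0.02],
    [[0,0,0],0,0.02]
  ]
}}

```text
time: 28.1
eef_pos: [0.3848, 0.0979, 0.0339]
tcp_rot: [-0.084, -3.14, 0.001]
ft_force: [-0.5, -0.4, -1.0]
grip_width: 0.0278
grasp_force: 59.5
```

Run:
```python
from h import *
o=r.get_obs(); print(o["time"],o["eef_pos"],o["tcp_rot"],o["grip_width"])
c=cam("scene"); save(c,"scene5",(240,120,340,220),6)
for b in blobs(c,(20,90,120),(35,255,255),40,(-.01,.08),(.3,.58),(-.5,.3)): print(*b)
```

```text
28.1 [0.38476932 0.09785832 0.03385294] [-8.35001900e-02 -3.14039216e+00  5.98817082e-04] 0.027810240575290118
494 [283.2 194.5] [ 0.4645  0.0863  0.0353  0.2101  0.0542 -4.4052]
```

View pics/scene5.png

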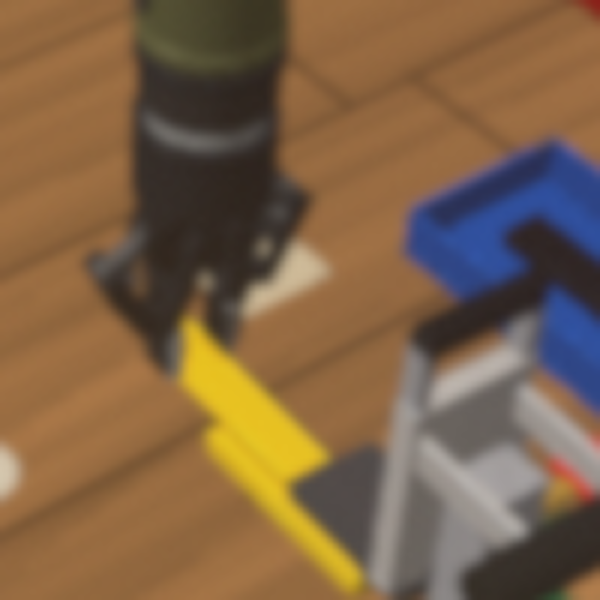

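Packer 3 is held level before the toe, above the two-high stack (crop (250,400)).

{"method": "send_rows", "body": {
  "commands": [
    [[0.0,0,-0.005],0,0.02],
    [[0.0,0,-0.0105],0,0.02],
    [[0.015,-0.001,-0.0105],0,0.02],
    [[0.035,-0.001,-0.0105],0,0.02],
    [[0.05,-0.002,-0.0105],0,0.02]
  ]
}}

```text
time: 28.57
eef_pos: [0.4359, 0.0964, 0.0228]
tcp_rot: [0.082, 3.14, 0.0]
ft_force: [0.8, -0.1, -0.4]
grip_width: 0.0277
grasp_force: 59.5
```

{"method": "send_rows", "body": {
  "commands": [
    [[0.011,-0.001,0],0,0.02],
    [[0.011,-0.001,0],0,0.02],
    [[0.011,-0.001,-0.0015],0,0.02],
    [[0.011,-0.001,-0.003],0,0.02],
    [[0.011,-0.001,-0.003],0,0.02]
  ]
}}

```text
time: 28.98
eef_pos: [0.4441, 0.0955, 0.0194]
tcp_rot: [-0.081, -3.139, 0.001]
ft_force: [-1.3, 0.2, 0.0]
grip_width: 0.0278
grasp_force: 59.5
```

{"method": "send_rows", "body": {
  "commands": [
    [[0,0,0],0,0.02],
    [[0,0,0],0,0.02]
  ]
}}

```text
time: 29.15
eef_pos: [0.4451, 0.0958, 0.02]
tcp_rot: [-0.081, -3.14, 0.0]
ft_force: [-0.5, 0.1, -0.8]
grip_width: 0.0279
grasp_force: 59.5
```

{"method": "send_rows", "body": {
  "commands": [
    [[0,0,-0.0013],0,0.02],
    [[0,0,-0.0013],0,0.02],
    [[0,0,-0.0013],0,0.05],
    [[0,0,-0.0013],0,0.05],
    [[0,0,-0.0013],0,0.05]
  ]
}}

```text
time: 29.57
eef_pos: [0.4458, 0.0958, 0.0189]
tcp_rot: [0.081, 3.14, 0.0]
ft_force: [-0.9, -0.4, 0.7]
grip_width: 0.0502
grasp_force: 0.0
```

{"method": "send_rows", "body": {
  "commands": [
    [[0,0,0],0,0.05],
    [[0,0,0.03],0,0.05],
    [[0,0,0.06],0,0.05],
    [[0,0,0.1],0,0.05],
    [[0,0,0.14],0,0.05]
  ]
}}

```text
time: 29.98
eef_pos: [0.4447, 0.0955, 0.1599]
tcp_rot: [-0.081, -3.139, 0.001]
ft_force: [1.5, -0.3, 0.4]
grip_width: 0.0497
grasp_force: 0.0
```

{"method": "send_rows", "body": {
  "commands": [
    [[-0.02,0.03,0.03],0,0.0],
    [[-0.02,0.07,0.06],0,0.0],
    [[-0.02,0.1,0.06],0,0.0],
    [[-0.02,0.13,0.06],0,0.0],
    [[-0.02,0.13,0.06],0,0.0]
  ]
}}

```text
time: 30.4
eef_pos: [0.4265, 0.2307, 0.22]
tcp_rot: [0.074, 3.138, 0.006]
ft_force: [0.8, -0.1, -0.5]
grip_width: 0.0002
grasp_force: 0.0
```

Run:
```python
from h import *
o=r.get_obs(); print(o["time"],o["eef_pos"],o["tcp_rot"],o["grip_width"])
for n in("top","scene"):
    c=cam(n); save(c,n+"6",(240,120,370,230) if n=="scene" else (150,100,270,240),5)
    for b in blobs(c,(20,90,120),(35,255,255),40,(-.01,.08),(.3,.58),(-.5,.3)): print(n,*b)
    for b in blobs(c,(0,140,60),(8,255,255),8,(.02,.2),(.5,.7),(.1,.3)): print(n,"tab",*b)
    for b in blobs(c,(172,140,60),(180,255,255),8,(.02,.2),(.5,.7),(.1,.3)): print(n,"tab",*b)
```

```text
30.4 [0.42654501 0.23071728 0.2200306 ] [0.07413644 3.13815062 0.00595675] 0.00018532405023284415
top 353 [207.6 204.8] [ 0.4647  0.0946  0.0221  0.0897  0.0339 -2.6736]
top tab 126 [172.5 158.5] [0.592  0.1959 0.0635 0.0322 0.0313 1.6498]
scene 325 [285.9 200. ] [ 0.4883  0.0906  0.0196  0.1433  0.0462 -2.8267]
scene tab 11 [334.9 199.5] [0.5911 0.1831 0.0616 0.0258 0.0049 1.5297]
```

View pics/top6.png

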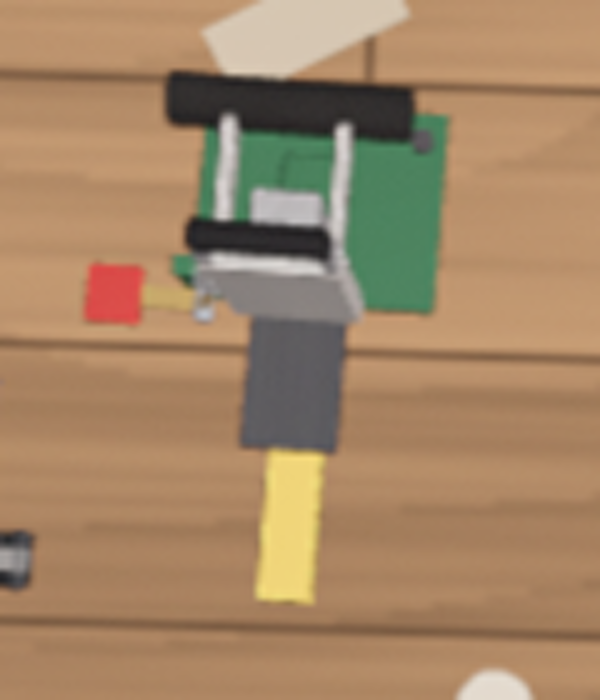

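View pics/scene6.png

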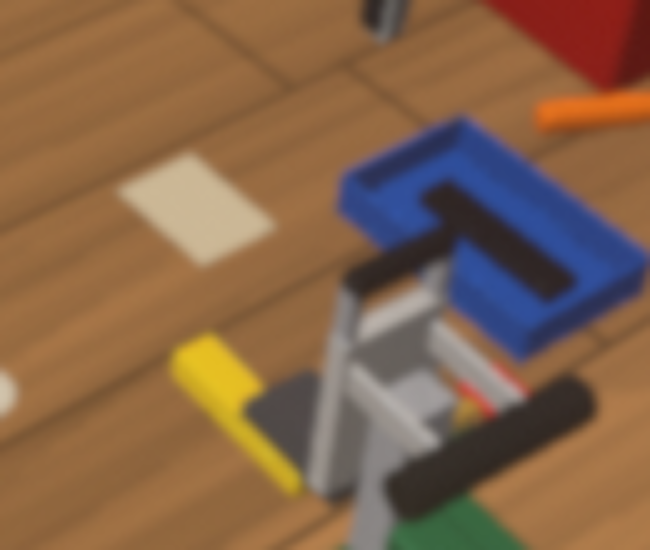

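The three packers form a straight stack of about 24 mm under the toe (top crop (290,525), scene crop (235,410)). The red tab is free at top crop (115,293), about 64 mm high.

{"method": "send_rows", "body": {
  "commands": [
    [[0.035,0,0],0,0.0],
    [[0.07,0,0],0,0.0],
    [[0.105,-0.01,0],0,0.0],
    [[0.14,-0.02,-0.01],0,0.0],
    [[0.166,-0.028,-0.02],0,0.0]
  ]
}}

```text
time: 30.92
eef_pos: [0.5945, 0.1954, 0.1985]
tcp_rot: [0.085, 3.139, -0.001]
ft_force: [-0.2, 0.8, -1.0]
grip_width: 0.0003
grasp_force: 0.0
```

{"method": "send_rows", "body": {
  "commands": [
    [[0,0,-0.03],0,0],
    [[0,0,-0.06],0,0.0],
    [[0,0,-0.09],0,0.0],
    [[0,0,-0.11],0,0.0],
    [[0,0,-0.11],0,0.0]
  ]
}}

```text
time: 31.33
eef_pos: [0.5877, 0.1947, 0.0833]
tcp_rot: [-0.084, -3.131, 0.006]
ft_force: [-1.0, 0.0, -0.6]
grip_width: 0.0002
grasp_force: 0.0
```

{"method": "send_rows", "body": {
  "commands": [
    [[0,0,0],0,0],
    [[0,0,0],0,0.0],
    [[0,0,0],0,0.0]
  ]
}}

```text
time: 31.58
eef_pos: [0.5932, 0.1978, 0.0909]
tcp_rot: [0.082, 3.138, 0.002]
ft_force: [-0.3, 0.4, 0.2]
grip_width: -0.0003
grasp_force: 0.0
```

{"method": "send_rows", "body": {
  "commands": [
    [[0,0.002,-0.015],0,0],
    [[0,0.002,-0.025],0,0.0],
    [[0,0.002,-0.032],0,0.0],
    [[0,0.002,-0.037],0,0.0],
    [[0,0.002,-0.042],0,0.0]
  ]
}}

```text
time: 32.0
eef_pos: [0.5922, 0.1999, 0.0472]
tcp_rot: [0.081, 3.14, 0.001]
ft_force: [-3.8, 10.1, 35.9]
grip_width: 0.0001
grasp_force: 5.8
```

{"method": "send_rows", "body": {
  "commands": [
    [[0,0,0],0,0],
    [[0,0,0],0,0.0],
    [[0,0,0],0,0.0],
    [[0,0,0],0,0.0],
    [[0,0,0],0,0.0]
  ]
}}

```text
time: 32.42
eef_pos: [0.5924, 0.2005, 0.0473]
tcp_rot: [0.081, 3.139, 0.002]
ft_force: [2.3, 4.6, 2.8]
grip_width: -0.0
grasp_force: 1.5
```

{"method": "send_rows", "body": {
  "commands": [
    [[0,0,0],0,0],
    [[0,0,0],0,0.0],
    [[0,0,0],0,0.0],
    [[0,0,0],0,0.0],
    [[0,0,0],0,0.0]
  ]
}}

```text
time: 32.83
eef_pos: [0.5924, 0.2005, 0.0473]
tcp_rot: [0.081, 3.139, 0.002]
ft_force: [1.7, 5.3, 3.4]
grip_width: -0.0
grasp_force: 1.7
```

Run:
```python
from h import *
for n in("top","scene"):
    c=cam(n)
    if n=="scene": save(c,"scene7",(240,120,370,230),5)
    for b in blobs(c,(0,0,0),(180,110,60),50,(.16,.28),(.56,.62),(.03,.14)): print(n,"bar",*b)
    for b in blobs(c,(20,90,120),(35,255,255),40,(-.01,.08),(.3,.58),(-.5,.3)): print(n,*b)
```

```text
top bar 136 [201.8 149.4] [5.86900e-01 9.01000e-02 2.11200e-01 6.52000e-02 1.33000e-02 8.71813e+01]
top 346 [207.6 205.3] [ 0.4636  0.0946  0.022   0.0888  0.0339 -2.6736]
scene bar 90 [319.3 177.4] [5.93000e-01 8.70000e-02 2.11100e-01 6.56000e-02 1.63000e-02 8.73869e+01]
scene 266 [283.8 196.3] [ 0.4615  0.0907  0.0215  0.0869  0.0461 -2.8267]
```

View pics/scene7.png

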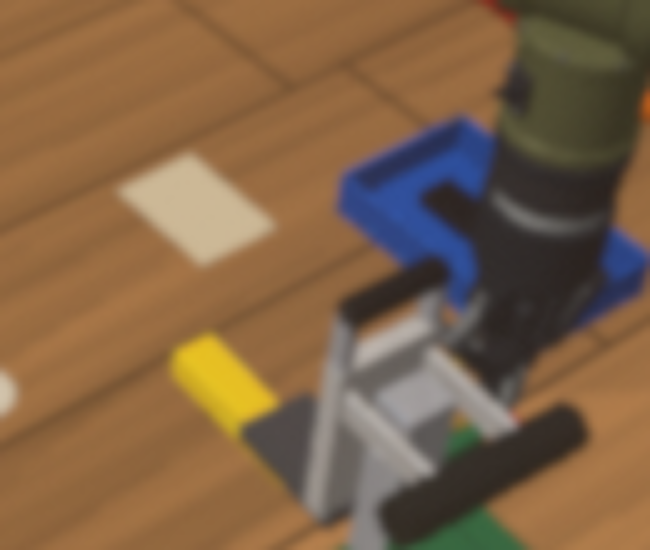

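The toe now sits on the stack: the bar dropped by 22 mm (crop (395,290)).

{"method": "send_rows", "body": {
  "commands": [
    [[0,0,0.01],0,0],
    [[0,0,0.02],0,0.0],
    [[0,0,0.05],0,0.0],
    [[0,0.01,0.09],0,0.0],
    [[0,0.02,0.13],0,0.0]
  ]
}}

```text
time: 33.35
eef_pos: [0.5901, 0.2181, 0.1776]
tcp_rot: [-0.084, -3.137, 0.005]
ft_force: [1.3, 0.1, -0.0]
grip_width: -0.0001
grasp_force: 0.0
```

{"method": "send_rows", "body": {
  "commands": [
    [[-0.03,0.02,0.03],0,0],
    [[-0.06,0.04,0.03],0,0.0],
    [[-0.1,0.06,0.03],0,0.0],
    [[-0.1,0.08,0.03],0,0.0],
    [[-0.1,0.08,0.03],0,0.0]
  ]
}}

```text
time: 33.77
eef_pos: [0.4892, 0.3016, 0.2076]
tcp_rot: [-0.076, -3.14, 0.0]
ft_force: [0.4, 0.3, 0.3]
grip_width: 0.0003
grasp_force: 0.0
```

{"method": "send_rows", "body": {
  "commands": [
    [[0,0,0],0,0],
    [[0,0,0],0,0.0],
    [[0,0,0],0,0.0],
    [[0,0,0],0,0.0],
    [[0,0,0],0,0.0]
  ]
}}

```text
time: 34.18
eef_pos: [0.4923, 0.2989, 0.2067]
tcp_rot: [-0.084, -3.14, 0.001]
ft_force: [0.3, -0.1, 0.3]
grip_width: 0.0002
grasp_force: 0.0
```

Run:
```python
from h import *
for n in("top","scene"):
    c=cam(n)
    for b in blobs(c,(0,0,0),(180,110,60),50,(.16,.28),(.56,.62),(.03,.14)): print(n,"bar",*b)
    for b in blobs(c,(20,90,120),(35,255,255),40,(-.01,.08),(.3,.58),(-.5,.3)): print(n,*b)
    P=cloud(c); m=(abs(P[...,0]-.525)<.01)&(abs(P[...,1]-.092)<.015)&(P[...,2]<.1)
    print("toe top",np.median(P[m][:,2]))
    if n=="scene": save(c,"scene8",(240,120,370,230),5)
```

```text
top bar 143 [202.  149.4] [5.86900e-01 8.92000e-02 2.10900e-01 6.70000e-02 1.33000e-02 8.71813e+01]
top 343 [207.6 205.3] [ 0.4635  0.0947  0.0218  0.0886  0.034  -2.6736]
toe top 0.03609041452543629
scene bar 86 [319.4 177.3] [5.93000e-01 8.70000e-02 2.11100e-01 6.56000e-02 1.63000e-02 8.73867e+01]
scene 263 [283.9 196.3] [ 0.4613  0.0909  0.0212  0.0869  0.0461 -2.8267]
toe top 0.03587210922488717
```

View pics/scene8.png

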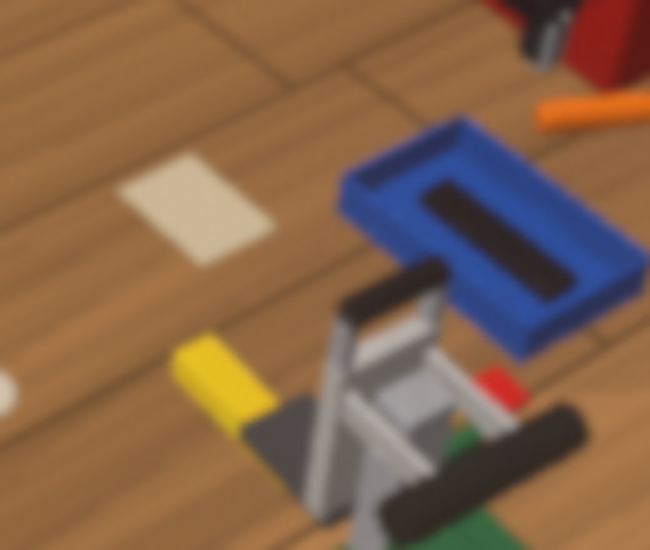

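The toe stands on the straight stack (crop (285,430)), the toe top is one toe thickness above the top packer, and the worn packer is in the tray (500,240).

```bash
python3 -c "
from station import r
print(r.sign_off())"
```

```text
the job is handed in; nothing more can be done
None
```

The job is handed in: the worn packer lies in the scrap tray and all three yellow packers are stacked straight under the toe. The toe stands on the stack with no measurable gap, and the tape measure was not touched. Sign-off returned no verdict, so the result rests on my last camera measurements.

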